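Put the record spacer rings away in the lidded crock

ROBOT

A 7-joint arm with a two-finger parallel gripper is mounted at the origin on the work surface. World frame = base frame: x ahead of the robot, y to its left, z up, the work surface at z = 0. Lengths are in m, angles in degrees, forces in N, time in s.
With the tool pointing down it reaches from about 0.35 to 0.9 m from the base axis. Payload 19.9 kg.
Tool frame: the origin (TCP) lies at the very end of the fingers, on their centre line; the grasp point (between the pads) lies grasp_offset behind it (grasp_offset is the distance from the TCP to the grasp point, in m); z points along the fingers, y is the line along which they close (so a half turn about z gives the same grasp; the last joint's range is limited). The gripper opens to 94 mm and grips with 3 to 60 N. Pads are 16 mm wide; open, the fingers measure 119 mm over their backs; the gripper's body (75 mm by 177 mm) begins 78 mm behind the grasp point.
Start: joints at [-2.378, 23.915, -0.59, 92.452, 0.269, 63.638, -3.037], TCP at [0.625, 0, 0.205] pointing down, gripper open.
Joint ranges: [-161.28, 161.28], [-22.2, 115.67], [-73.04, 71.86], [3.21, 147.25], [-68.34, 248.33], [10.77, 114.83], [-161.83, 161.83]. Speed limits (degrees/s): [108.29, 108.29, 136.94, 136.94, 172.46, 172.46, 172.46].

INTERFACE

Orientations are given as a 3x3 rotation matrix whose columns are the frame's x, y, z axes.
In Python, from workcell import get_state, grab_frame, camera_params, sign_off, grasp_offset gives the robot as it stands.
- The arm moves only by the tool arm_command, never from a script. Its argument "steps" is a list of rows, each an object of numbers: "tx", "ty", "tz": the shift along the tool's x, y, z in units of 25 mm (1.0 is 25 mm); "turn": the turn about the tool's z in units of 6 degrees (1.0 is 6 degrees). In form: [{"tx": .., "ty": .., "tz": .., "turn": ..}, ...]. A call has 1 to 20 rows; each row is the pose to reach, as a shift and turn from the pose commanded when the call began, along the tool's axes at that moment; what a row does not reach only later rows make up. A row lasts 1/12 s, in which the tool goes at most 41.7 mm and 7.16 degrees, less where a joint would pass 70% of its speed; a pose out of reach is approached as far as the arm can. A call with a gripper value outside its range is refused whole. "hand" is the finger opening in mm, from 0 to 94, set as the call begins (left out, the last holds). The fingers move at their own pace and stop on an object; "force" is the grip in N (left out, the last holds). Time passes only in rows, so rows that repeat a pose let the fingers close. It gives the time, the measured TCP pose, the force, the opening and the grip force at its end, in the units of the state.
- get_state(): the state, without advancing time (a new reading comes with each control period).
- grab_frame(name): name is "scene" or "side" or "wrist"; returns (picture, depth): 400x640x3 uint8, red, green, blue; 400x640 float32, m along the optical axis (not along the pixel's ray), 0 where there is no reading.
- camera_params(name): a dict with "K" (3x3 intrinsics, pixels), "dist_coeffs" ([k1, k2, p1, p2, k3] as OpenCV has them; the pictures are not rectified), "rvec" (rotation vector, rad) and "tvec" (3), from world to camera coordinates, as OpenCV has them. Camera axes: x right, y down, z forward; pixel columns grow to the right and rows downward; lengths in m; the calibration is good to about 2 mm. A picture is of the moment at which its call begins: read the wrist's pose just before it. camera_params takes no time and is no camera call; for the wrist camera it gives the pose at the moment of the call.
- sign_off(): hands the job in; it is judged then, once.
The state is a dict: "time": time; "q": joint angles; "qvel": joint speeds; "tau": joint torques, N m; "tool_pos": TCP position; "ee_rot": TCP orientation; "force": force on the tool from outside, world axes, zero at the start; "moment": the same for the moment, N m; "opening": finger opening in m; "grip_force": force on a finger pad.
Only numpy, scipy, OpenCV 4.12 (cv2) and the standard library are available. Lean on these libraries where they do the work, as an engineer would, in place of code of your own. Each camera call takes 0.05 s, during which the arm holds its last target. There are 200 camera calls.

TASK

Put the two metal spacer rings away in the leaning white crock. Take off its loose wooden lid and lay it gently, knob up, with the whole lid on the square cork mat; leave it there and thread the rings down the post inside the crock, the wide ring first and the narrow one on top of it, both fully home. Leave the box, the tin, the roller and the spindle cap where they are.

Things in the scene. Friction and masses are not known exactly. Their poses are not given: they have to be found in the camera images.
- crock: White round crock fixed on a wooden stand, leaning 35 deg, mouth towards the robot. Outer dia. 138, inner 128, rim at z 70, inner floor at z 6. On its axis a fixed wooden post, dia. 18, from the floor to z 60, its last 5 tapered. Origin: centre of its underside; z: its axis, out of the mouth (up and towards the robot); y: horizontal.
- lid: Loose round wooden lid, 180 g, on the crock at the start with the same lean. From the bottom up: plug dia. 122, 8 high, inside the mouth; disc dia. 146, 8 thick, resting on the rim; stem dia. 18, 16 high; round knob dia. 32, 24 high. Height 56. Origin: centre of the plug's underside; z: up through the knob, whose middle is at z 44.
- mat: Square cork mat, 210 x 210 x 4, fixed flat on the slate table, left or right of the crock. Origin: centre of its underside, x and y along its sides.
- board: Long light wooden board, 230 (its x) x 100 (its y) x 12, fixed flat on the table on the other side of the crock from the mat; the two rings lie on it, one behind the other along its length. Origin: centre of its underside.
- wide_ring: Loose aluminium ring, outer diameter 66, bore 26, 24 high, 120 g, lying flat on the board. Origin: centre of its underside, z along its axis. Fully home, it rests on the crock's inner floor.
- narrow_ring: Loose aluminium ring, outer diameter 50, bore 26, 24 high, 70 g, lying flat on the board. Origin: centre of its underside, z along its axis. Fully home, it rests on the wide ring.
- wood_box: Bystander: closed dark wooden box with a brass latch, 124 x 174 x 88 high, on the table beyond and left of the crock. Origin: centre of its underside.
- pad_tin: Bystander: round closed steel tin, diameter 76, 60 high, on the table beyond the crock. Origin: centre of its underside.
- roller: Bystander: black rubber roller, diameter 44 and 130 long, along its own y, with a light wooden handle reaching 130 to its -x (away from the robot); lies on the table beyond and right of the crock. Origin: under the middle of the rubber.
- spindle_cap: Bystander: white ceramic spindle cap, a round foot of diameter 64 with a knob on top, 60 high, on the table at the right. Origin: centre of its underside.
Mind the look-alikes: they are no part of the job. Several things have the shape of the lid; the one meant has the colours described above.

How it is judged:
By the outcome, as a careful person would: the job done as asked, in the order asked, and still so for the second after the job is handed in, with the robot touching nothing.
It also fails if it takes over 72 s, if anything falls off the work surface, if the arm or the gripper's body presses on something with over 40 N, if the wrist force passes 120 N, or if a joint passes its speed limit or range.

## Working session

There is one attempt and no reset: what is moved stays moved. The work goes in short steps, Python scripts to look and compute and a tool call to move; the robot and the scene stay as the last step left them, time stands still between calls to the robot, and variables do not carry over. Pictures are saved under pics/ and viewed, at most 14 in all, crops included, and the job is handed in when it is done.

Besides the shell and the picture viewer there is one more tool, called after "Emit:" as name(argument=value, ...), one argument or row to a line, values as JSON. arm_command: Moves the arm, as the interface text tells. Its arguments: {"type":"object","properties":{"steps":{"type":"array","items":{"type":"object","properties":{"tx":{"type":"number"},"ty":{"type":"number"},"tz":{"type":"number"},"turn":{"type":"number"}}}},"hand":{"type":"number"},"force":{"type":"number"}},"required":["steps"]}

```bash
mkdir -p pics; ls; cat > h.py <<'E'
import numpy as np,cv2
from workcell import *
def snap(n,f):
    p=camera_params(n); im,d=grab_frame(n); np.savez('pics/'+f+'.npz',im=im,d=d,**{k:np.array(v) for k,v in p.items()})
    cv2.imwrite('pics/'+f+'.png',im[:,:,::-1]); return im,d,p
def load(f): 
    z=np.load('pics/'+f+'.npz'); return z['im'],z['d'],{k:z[k] for k in('K','dist_coeffs','rvec','tvec')}
def cloud(d,p):
    h,w=d.shape; u,v=np.meshgrid(np.arange(w),np.arange(h))
    n=cv2.undistortPoints(np.stack([u,v],-1).reshape(-1,1,2).astype(np.float64),np.array(p['K'],float),np.array(p['dist_coeffs'],float)).reshape(h,w,2)
    c=np.dstack([n[...,0]*d,n[...,1]*d,d]); R=cv2.Rodrigues(np.array(p['rvec'],float))[0]
    P=(c-np.array(p['tvec']).ravel())@R; P[d==0]=np.nan; return P
def plane_pt(p,uv,z):
    n=cv2.undistortPoints(np.array(uv,float).reshape(-1,1,2),np.array(p['K'],float),np.array(p['dist_coeffs'],float)).reshape(-1,2)
    R=cv2.Rodrigues(np.array(p['rvec'],float))[0]; o=-R.T@np.array(p['tvec']).ravel()
    r=np.c_[n,np.ones(len(n))]@R; return o+r*((z-o[2])/r[:,2])[:,None]
E
python3 -c "
from h import *
for n in('scene','side','wrist'):
    _,_,p=snap(n,n+'0'); R=cv2.Rodrigues(np.array(p['rvec'],float))[0]; print(n,-R.T@np.array(p['tvec']).ravel())
s=get_state();print(grasp_offset,s['ee_rot'],s['tool_pos'],s['force'])
"
```

```text
pics
scene [ 1.26192619 -0.06227715  0.61661877]
side [-0.14499256  0.80289909  0.84117124]
wrist [0.62549429 0.07147143 0.38392925]
0.0188 [[-5.02382638e-07  9.99999549e-01 -9.49421895e-04]
 [ 9.99999995e-01  4.03932783e-07 -1.03694716e-04]
 [-1.03694286e-04 -9.49421942e-04 -9.99999544e-01]] [ 6.24708221e-01 -2.00298067e-05  2.04964421e-01] [-0.38136875  0.35364986  0.12217281]
```

View pics/scene0.png

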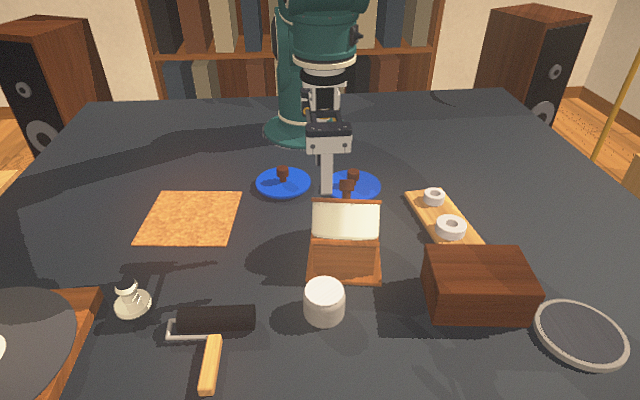

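View pics/side0.png

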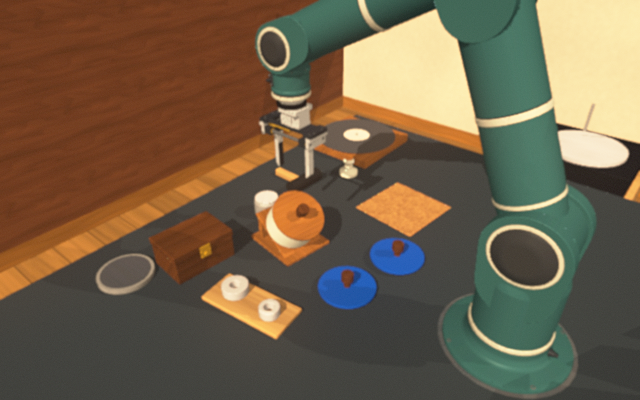

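Scene picture: mat left (188,218), blue dishes with knobs (283,182),(353,183), crock back (345,240) with knob (347,188), rings (433,197) narrow, (451,227) wide. Candidates for the lid in the side view: wooden lid on the crock (302,212), blue lids (347,277) and (397,247), white spindle cap (347,168). The wooden one on the leaning crock is the one; close crop next, plus measurement.

```bash
python3 -c "
from h import *
im,d,p=load('side0'); P=cloud(d,p)
c=im[180:330,190:460,::-1]; cv2.imwrite('pics/crop1.png',cv2.resize(c,None,fx=2.9,fy=2.9,interpolation=cv2.INTER_CUBIC))
for n,(u,v) in dict(table=(330,330),mat=(404,208),board=(250,300),wide=(226,288),nar=(262,310),disc=(290,225),disc2=(315,225),disc3=(300,235),knob=(302,210),blue=(347,277),blue2=(397,247)).items(): print(n,P[v,u].round(4))
# lid disc: fit plane w/ RANSAC in the lid window
hsv=cv2.cvtColor(im,cv2.COLOR_RGB2HSV)
Q=P[190:248,270:328].reshape(-1,3);Q=Q[np.isfinite(Q[:,0])]
best=0;rng=np.random.default_rng(0)
for _ in range(2000):
    a,b,c=Q[rng.choice(len(Q),3,False)]; n=np.cross(b-a,c-a); 
    if np.linalg.norm(n)<1e-8: continue
    n/=np.linalg.norm(n); n*=np.sign(n[2]) 
    if not(.6<n[2]<.95): continue
    m=abs((Q-a)@n)<.002
    if m.sum()>best: best=m.sum();M=m
q=Q[M];c0=q.mean(0);n=np.linalg.svd(q-c0)[2][2];n*=np.sign(n[2]);print('disc',len(q),c0,n,np.degrees(np.arccos(n[2])))
k=Q[((Q-c0)@n>.018)&(((Q-c0)@n<.05))];print('knobpts',len(k),k.min(0),k.max(0),k.mean(0),((k-c0)@n).max())
e=cv2.normalize
# circle fit of disc edge
ex=np.cross([0,1,0],n);ex/=np.linalg.norm(ex);ey=np.cross(n,ex)
ab=np.c_[(q-c0)@ex,(q-c0)@ey].astype(np.float32);(cc,r)=cv2.minEnclosingCircle(ab);print('r',r,'centre',c0+cc[0]*ex+cc[1]*ey)
"

```

```text
table [ 0.316   0.2268 -0.0028]
mat [ 0.4418 -0.2968  0.0036]
board [0.5124 0.2897 0.0156]
wide [0.5695 0.3122 0.0368]
nar [0.4495 0.3084 0.039 ]
disc [0.5578 0.0951 0.1067]
disc2 [0.5227 0.036  0.0894]
disc3 [0.5276 0.0906 0.0859]
knob [0.5422 0.064  0.1446]
blue [0.3549 0.1139 0.0566]
blue2 [ 0.3238 -0.0613  0.0557]
disc 1195 [0.5635379  0.05781025 0.11260897] [-0.56343494  0.08876738  0.82137776] 34.77704852322479
knobpts 141 [0.5294248  0.04190232 0.12379122] [0.56396728 0.07341929 0.15735464] [0.54350987 0.06121265 0.14330136] 0.04448671657899853
r 0.07369571924209595 centre [0.5655602  0.05441885 0.11436271]
```

View pics/crop1.png

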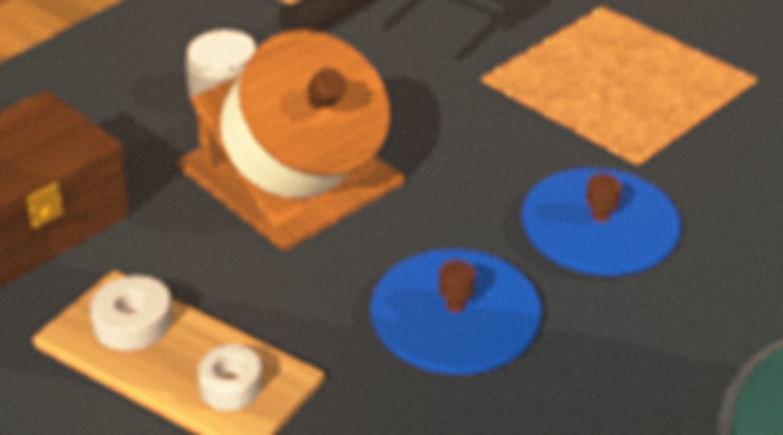

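Crop confirms: wooden lid with brown knob on the leaning white crock at crop (315,105); the other two knobbed discs are blue. Now mat and rings.

```bash
python3 -c "
from h import *
for cam,mw,rw in (('side0',(180,240,350,455),(265,330,200,305)),('scene0',(185,250,130,245),(180,245,405,485))):
    im,d,p=load(cam);P=cloud(d,p);hsv=cv2.cvtColor(im,cv2.COLOR_RGB2HSV).astype(int)
    m=np.zeros(d.shape,bool);m[mw[0]:mw[1],mw[2]:mw[3]]=1
    m&=(hsv[...,1]>110)&(hsv[...,0]<20)&(hsv[...,2]>110)
    v,u=np.nonzero(m);X=plane_pt(p,np.c_[u,v],.004)
    r=cv2.minAreaRect(X[:,:2].astype(np.float32)*1000);print(cam,'mat',r)
    w=np.zeros(d.shape,bool);w[rw[0]:rw[1],rw[2]:rw[3]]=1
    b=w&(hsv[...,1]>90)&(hsv[...,0]<28)&(hsv[...,2]>110)&(abs(P[...,2]-.012)<.01)
    v,u=np.nonzero(b);X=plane_pt(p,np.c_[u,v],.012);print(cam,'board',cv2.minAreaRect(X[:,:2].astype(np.float32)*1000),np.nanmedian(P[b][:,2]))
    t=w&(abs(P[...,2]-.036)<.005)&(hsv[...,1]<70); t=cv2.morphologyEx(t.astype(np.uint8),cv2.MORPH_OPEN,np.ones((2,2)))
    n,l,s,_=cv2.connectedComponentsWithStats(t)
    for i in range(1,n):
        if s[i,4]<40: continue
        v,u=np.nonzero(l==i);X=plane_pt(p,np.c_[u,v],.036);print(cam,'ring',s[i],[np.round(a,4) for a in cv2.minEnclosingCircle(X[:,:2].astype(np.float32))],np.median(P[l==i],0).round(4))
"

```

```text
side0 mat ((448.294677734375, -299.8466491699219), (223.4910888671875, 219.52322387695312), 83.97232818603516)
side0 board ((514.41162109375, 288.2021484375), (229.05819702148438, 212.51986694335938), 52.43859100341797) 0.011535484367380573
side0 ring [223 276  25  20 321] [array([0.5581, 0.2917]), np.float64(0.0349)] [nan nan nan]
side0 ring [260 301  20  16 182] [array([0.4417, 0.2912]), np.float64(0.0247)] [nan nan nan]
scene0 mat ((449.76983642578125, -300.85498046875), (212.12652587890625, 215.24806213378906), 84.12509155273438)
scene0 board ((508.0745849609375, 286.57037353515625), (224.13705444335938, 105.30632019042969), 6.5537309646606445) 0.012306351662929638
scene0 ring [425 188  21  14 186] [array([0.4566, 0.2882]), np.float64(0.0284)] [0.4545 0.2888 0.0356]
scene0 ring [437 215  31  21 428] [array([0.5728, 0.288 ]), np.float64(0.0358)] [nan nan nan]
```

Emit:
arm_command(
  steps=[
    {"tx": 1.14,"ty": -1.5,"turn": -1.1},
    {"tx": 2.28,"ty": -3,"turn": -2.2},
    {"tx": 2.28,"ty": -3,"turn": -3.3},
    {"tx": 2.28,"ty": -3,"turn": -4.4},
    {"tx": 2.28,"ty": -3,"turn": -5.5},
    {"tx": 2.28,"ty": -3,"turn": -6.6},
    {"tx": 2.28,"ty": -3,"turn": -7.7},
    {"tx": 2.28,"ty": -3,"turn": -8.8},
    {"tx": 2.28,"ty": -3,"turn": -9.9},
    {"tx": 2.28,"ty": -3,"turn": -11},
    {"tx": 2.28,"ty": -3,"turn": -12.1},
    {"tx": 2.28,"ty": -3,"turn": -13},
    {"tx": 2.28,"ty": -3,"turn": -13.5},
    {"tx": 2.28,"ty": -3,"turn": -13.5},
    {"tx": 2.28,"ty": -3,"turn": -13.5},
  ],
  hand=94,
)

```text
invalid input
```

```bash
python3 -c "
from h import *
s=get_state();print(s['tool_pos'],s['ee_rot'].round(4) if hasattr(s['ee_rot'],'round') else s['ee_rot'])
im,d,p=snap('wrist','w1');P=cloud(d,p)
uv=cv2.projectPoints(np.array([[.5498,.0569,.1374],[.5656,.0544,.1144]]),p['rvec'],p['tvec'],p['K'],p['dist_coeffs'])[0];print(uv.round(1))
n=np.array([-.5634,.0888,.8214]);c=np.array([.5656,.0544,.1144])
h=(P-c)@n;k=(h>.022)&(h<.045)&(np.linalg.norm(P-c,axis=2)<.06)
q=P[k];print(len(q),q.min(0),q.max(0),h[k].max())
# disc plane refit
m=(abs(h)<.006)&(np.linalg.norm(P-c,axis=2)<.078);q=P[m];c0=q.mean(0);print(len(q),c0,np.linalg.svd(q-c0,full_matrices=False)[2][2])
u=np.nonzero(k);print('knob pix',u[1].min(),u[1].max(),u[0].min(),u[0].max())
"

```

```text
[ 6.24708221e-01 -2.00298067e-05  2.04964421e-01] [[-0.e+00  1.e+00 -9.e-04]
 [ 1.e+00  0.e+00 -1.e-04]
 [-1.e-04 -9.e-04 -1.e+00]]
[[[215.2 136.5]]

 [[243.5 137.8]]]
1721 [0.53087418 0.0392242  0.13195761] [0.5664335  0.07173879 0.15653767] 0.04169532495767397
17033 [0.57925282 0.05543155 0.12384634] [ 0.56416606 -0.08616312 -0.8211532 ]
knob pix 190 236 116 160
```

View pics/w1.png

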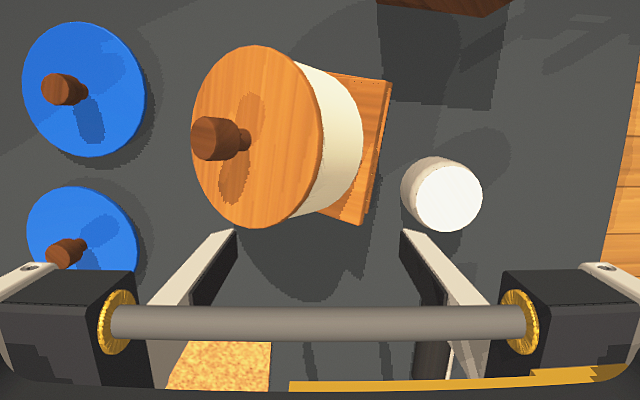

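The move was refused (rows likely need every field). The picture, from the start pose, shows the knob at (215,137) on the wooden disc, matching the prediction.

Emit:
arm_command(
  steps=[
    {"tx": 1.12,"ty": -1.5,"tz": 0,"turn": -1.1},
    {"tx": 2.25,"ty": -3.02,"tz": 0,"turn": -2.2},
    {"tx": 2.25,"ty": -3.02,"tz": 0,"turn": -3.3},
    {"tx": 2.25,"ty": -3.02,"tz": 0,"turn": -4.4},
    {"tx": 2.25,"ty": -3.02,"tz": 0,"turn": -5.5},
    {"tx": 2.25,"ty": -3.02,"tz": 0,"turn": -6.6},
    {"tx": 2.25,"ty": -3.02,"tz": 0,"turn": -7.7},
    {"tx": 2.25,"ty": -3.02,"tz": 0,"turn": -8.8},
    {"tx": 2.25,"ty": -3.02,"tz": 0,"turn": -9.9},
    {"tx": 2.25,"ty": -3.02,"tz": 0,"turn": -11},
    {"tx": 2.25,"ty": -3.02,"tz": 0,"turn": -12.1},
    {"tx": 2.25,"ty": -3.02,"tz": 0,"turn": -13},
    {"tx": 2.25,"ty": -3.02,"tz": 0,"turn": -13.5},
    {"tx": 2.25,"ty": -3.02,"tz": 0,"turn": -13.5},
    {"tx": 2.25,"ty": -3.02,"tz": 0,"turn": -13.5},
  ],
  hand=90,
  force=20,
)

```text
time: 1.45
tool_pos: [0.5494, 0.0562, 0.2053]
ee_rot: [[-0.987, 0.159, -0.0], [0.159, 0.987, 0.0], [0.0, -0.0, -1.0]]
force: [0.1, 0.0, 0.4]
opening: 0.0899
grip_force: 0.0
```

Emit:
arm_command(
  steps=[
    {"tx": 0,"ty": 0,"tz": 0.8,"turn": 0},
    {"tx": 0,"ty": 0,"tz": 1.6,"turn": 0},
    {"tx": 0,"ty": 0,"tz": 2.4,"turn": 0},
    {"tx": 0,"ty": 0,"tz": 3.0,"turn": 0},
    {"tx": 0,"ty": 0,"tz": 3.3,"turn": 0},
    {"tx": 0,"ty": 0,"tz": 3.47,"turn": 0},
    {"tx": 0,"ty": 0,"tz": 3.47,"turn": 0},
    {"tx": 0,"ty": 0,"tz": 3.47,"turn": 0},
  ],
)

```text
time: 2.12
tool_pos: [0.5499, 0.0563, 0.1193]
ee_rot: [[-0.988, 0.157, 0.001], [0.157, 0.988, -0.0], [-0.001, 0.0, -1.0]]
force: [-0.0, -0.6, 1.0]
opening: 0.0897
grip_force: 0.0
```

Emit:
arm_command(
  steps=[
    {"tx": 0,"ty": 0,"tz": 0,"turn": 0},
    {"tx": 0,"ty": 0,"tz": 0,"turn": 0},
    {"tx": 0,"ty": 0,"tz": 0,"turn": 0},
    {"tx": 0,"ty": 0,"tz": 0,"turn": 0},
    {"tx": 0,"ty": 0,"tz": 0,"turn": 0},
    {"tx": 0,"ty": 0,"tz": 0,"turn": 0},
    {"tx": 0,"ty": 0,"tz": 0,"turn": 0},
    {"tx": 0,"ty": 0,"tz": 0,"turn": 0},
    {"tx": 0,"ty": 0,"tz": 0,"turn": 0},
    {"tx": 0,"ty": 0,"tz": 0,"turn": 0},
  ],
  hand=20,
  force=20,
)

```text
time: 2.95
tool_pos: [0.5495, 0.0562, 0.1187]
ee_rot: [[-0.988, 0.156, -0.0], [0.156, 0.988, -0.0], [-0.0, -0.0, -1.0]]
force: [-0.0, -0.5, 1.0]
opening: 0.0315
grip_force: 20.0
```

Emit:
arm_command(
  steps=[
    {"tx": 0.06,"ty": 0,"tz": -0.08,"turn": 0},
    {"tx": 0.14,"ty": 0,"tz": -0.2,"turn": 0},
    {"tx": 0.25,"ty": 0,"tz": -0.35,"turn": 0},
    {"tx": 0.4,"ty": 0,"tz": -0.57,"turn": 0},
    {"tx": 0.6,"ty": 0,"tz": -0.86,"turn": 0},
    {"tx": 0.8,"ty": 0,"tz": -1.15,"turn": 0},
    {"tx": 1.0,"ty": 0,"tz": -1.43,"turn": 0},
    {"tx": 1.0,"ty": 0,"tz": -1.7,"turn": 0},
    {"tx": 1.0,"ty": 0,"tz": -2.0,"turn": 0},
    {"tx": 1.0,"ty": 0,"tz": -2.0,"turn": 0},
  ],
)

```text
time: 3.78
tool_pos: [0.5256, 0.0603, 0.1705]
ee_rot: [[-0.988, 0.157, 0.002], [0.157, 0.988, 0.0], [-0.002, 0.0, -1.0]]
force: [0.1, -0.2, -2.1]
opening: 0.0313
grip_force: 20.0
```

```bash
python3 -c "
from h import *
snap('side','s2');im,_,_=load('s2')
cv2.imwrite('pics/s2c.png',cv2.resize(im[60:340,180:460,::-1],None,fx=2,fy=2))
"

```

```text
(no output)
```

View pics/s2c.png

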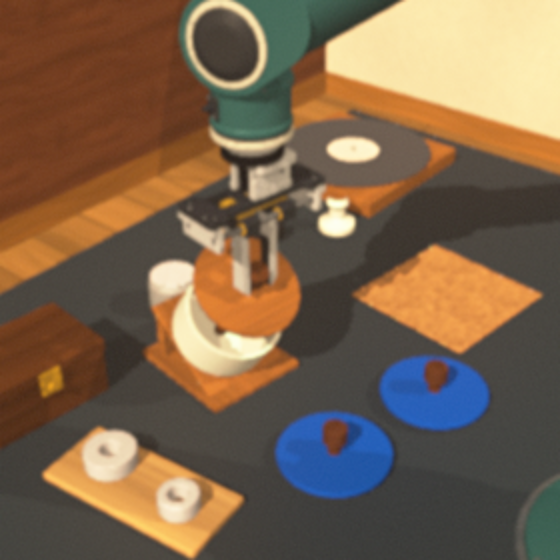

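Lid is off and held, at crop (245,285), still tilted. Carry it over the mat.

Emit:
arm_command(
  steps=[
    {"tx": 0,"ty": 0,"tz": -0.6,"turn": 0},
    {"tx": 0,"ty": 0,"tz": -1.4,"turn": 0},
    {"tx": 0,"ty": -0.4,"tz": -2,"turn": 0},
    {"tx": 0.1,"ty": -1.2,"tz": -2.0,"turn": 0},
    {"tx": 0.2,"ty": -2.4,"tz": -2.0,"turn": 0},
    {"tx": 0.2,"ty": -3.8,"tz": -2.0,"turn": 0},
    {"tx": 0.3,"ty": -5.2,"tz": -2.0,"turn": 0},
    {"tx": 0.4,"ty": -6.6,"tz": -2.0,"turn": 0},
    {"tx": 0.4,"ty": -8.0,"tz": -2.0,"turn": 0},
    {"tx": 0.5,"ty": -9.4,"tz": -2.0,"turn": 0},
    {"tx": 0.6,"ty": -10.8,"tz": -2.0,"turn": 0},
    {"tx": 0.7,"ty": -12.2,"tz": -1.6,"turn": 0},
    {"tx": 0.76,"ty": -13.4,"tz": -1.2,"turn": 0},
    {"tx": 0.76,"ty": -14.2,"tz": -0.6,"turn": 0},
    {"tx": 0.76,"ty": -14.6,"tz": 0,"turn": 0},
    {"tx": 0.76,"ty": -14.74,"tz": 0.5,"turn": 0},
    {"tx": 0.76,"ty": -14.74,"tz": 0.9,"turn": 0},
    {"tx": 0.76,"ty": -14.74,"tz": 1.2,"turn": 0},
    {"tx": 0.76,"ty": -14.74,"tz": 1.2,"turn": 0},
    {"tx": 0.76,"ty": -14.74,"tz": 1.2,"turn": 0},
  ],
)

```text
time: 5.5
tool_pos: [0.4486, -0.3003, 0.1388]
ee_rot: [[-0.988, 0.156, -0.0], [0.156, 0.988, 0.0], [0.0, 0.0, -1.0]]
force: [0.0, -0.5, -1.8]
opening: 0.0315
grip_force: 20.0
```

```bash
python3 -c "
from h import *
s=get_state();t=np.array(s['tool_pos']);print(t,s['force'])
im,d,p=snap('side','s3');P=cloud(d,p)
cv2.imwrite('pics/s3c.png',cv2.resize(im[120:270,300:500,::-1],None,fx=3,fy=3))
Q=P[(np.linalg.norm(P[...,:2]-t[:2],axis=2)<.09)&(P[...,2]>.02)&(P[...,2]<t[2]+.03)]
rng=np.random.default_rng(0);best=0
for _ in range(1500):
    a,b,c=Q[rng.choice(len(Q),3,False)]; n=np.cross(b-a,c-a)
    if np.linalg.norm(n)<1e-8: continue
    n/=np.linalg.norm(n)*np.sign(n[2])
    if n[2]<.7: continue
    m=abs((Q-a)@n)<.002
    if m.sum()>best: best=m.sum();M=m
q=Q[M];c=q.mean(0);n=np.linalg.svd(q-c)[2][2];print(best,len(Q),c,n*np.sign(n[2]))
"

```

```text
[ 0.44861832 -0.30028675  0.13875556] [ 0.02011142 -0.48681107 -1.76363895]
641 1158 [ 0.45869041 -0.28795129  0.12941703] [-0.5607258   0.08565844  0.82355887]
```

View pics/s3c.png

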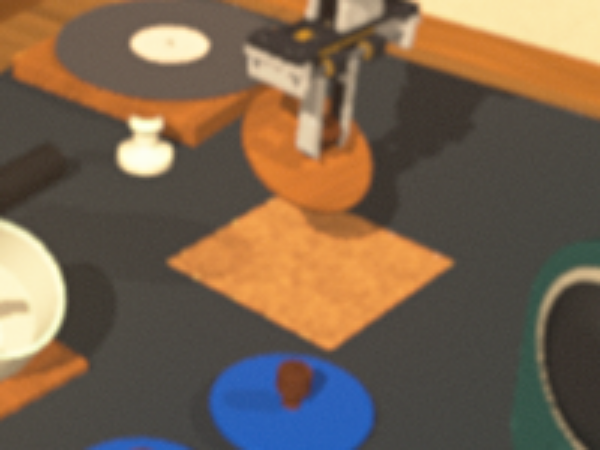

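Lid at crop (308,148), still tilted 35°. Lower to just above the mat, offset towards the robot, and ease the grip.

Emit:
arm_command(
  steps=[
    {"tx": 0.3,"ty": 0,"tz": 0.5,"turn": 0},
    {"tx": 0.6,"ty": 0,"tz": 1.1,"turn": 0},
    {"tx": 0.9,"ty": 0,"tz": 1.7,"turn": 0},
    {"tx": 1.2,"ty": 0,"tz": 2.3,"turn": 0},
    {"tx": 1.2,"ty": 0,"tz": 2.7,"turn": 0},
    {"tx": 1.2,"ty": 0,"tz": 3.0,"turn": 0},
    {"tx": 1.2,"ty": 0,"tz": 3.12,"turn": 0},
    {"tx": 1.2,"ty": 0,"tz": 3.12,"turn": 0},
    {"tx": 1.2,"ty": 0,"tz": 3.12,"turn": 0},
  ],
)

```text
time: 6.3
tool_pos: [0.4194, -0.2963, 0.0612]
ee_rot: [[-0.988, 0.156, 0.001], [0.156, 0.988, -0.0], [-0.001, -0.0, -1.0]]
force: [0.4, -0.4, -1.5]
opening: 0.0316
grip_force: 20.0
```

Emit:
arm_command(
  steps=[
    {"tx": 0,"ty": 0,"tz": 0,"turn": 0},
    {"tx": 0,"ty": 0,"tz": 0,"turn": 0},
    {"tx": 0,"ty": 0,"tz": 0,"turn": 0},
    {"tx": 0,"ty": 0,"tz": 0,"turn": 0},
    {"tx": 0,"ty": 0,"tz": 0,"turn": 0},
  ],
  hand=20,
  force=6,
)

```text
time: 6.72
tool_pos: [0.4188, -0.2962, 0.0609]
ee_rot: [[-0.988, 0.156, 0.0], [0.156, 0.988, -0.0], [-0.0, -0.0, -1.0]]
force: [-0.0, -0.7, -1.8]
opening: 0.0316
grip_force: 6.0
```

```bash
cat >> h.py <<'E'
def tilt(f):
    t=np.array(get_state()['tool_pos']); im,d,p=snap('side',f); P=cloud(d,p)
    Q=P[(np.linalg.norm(P[...,:2]-t[:2],axis=2)<.09)&(P[...,2]>.013)&(P[...,2]<t[2]+.03)]
    rng=np.random.default_rng(0);best=0
    for _ in range(1500):
        a,b,c=Q[rng.choice(len(Q),3,False)]; n=np.cross(b-a,c-a)
        if np.linalg.norm(n)<1e-8: continue
        n/=np.linalg.norm(n)*np.sign(n[2])
        if n[2]<.7: continue
        m=abs((Q-a)@n)<.002
        if m.sum()>best: best=m.sum();M=m
    q=Q[M];c=q.mean(0);n=np.linalg.svd(q-c)[2][2];n*=np.sign(n[2]);print('tilt',best,len(Q),c,n,np.degrees(np.arccos(n[2])))
E
python3 -c "
from h import *
tilt('s4')"
```

```text
tilt 594 1124 [ 0.42972481 -0.28366929  0.05132635] [-0.56009403  0.08559997  0.82399473] 34.51329530515331
```

Emit:
arm_command(
  steps=[
    {"tx": 0,"ty": 0,"tz": 0.1,"turn": 0},
    {"tx": -0.1,"ty": 0,"tz": 0.2,"turn": 0},
    {"tx": -0.25,"ty": 0,"tz": 0.3,"turn": 0},
    {"tx": -0.4,"ty": 0,"tz": 0.4,"turn": 0},
    {"tx": -0.52,"ty": 0,"tz": 0.5,"turn": 0},
    {"tx": -0.64,"ty": 0,"tz": 0.6,"turn": 0},
    {"tx": -0.64,"ty": 0,"tz": 0.6,"turn": 0},
  ],
)

```text
time: 7.35
tool_pos: [0.4355, -0.2987, 0.0454]
ee_rot: [[-0.988, 0.156, 0.001], [0.156, 0.988, -0.0], [-0.001, -0.0, -1.0]]
force: [2.2, 0.1, 0.4]
opening: 0.0317
grip_force: 6.0
```

```bash
python3 -c "
from h import *
tilt('s5')"
```

```text
tilt 652 1104 [ 0.44208875 -0.28739218  0.03590648] [-0.32666268  0.05021261  0.94380622] 19.29908635660146
```

Emit:
arm_command(
  steps=[
    {"tx": -0.1,"ty": 0,"tz": 0.1,"turn": 0},
    {"tx": -0.2,"ty": 0,"tz": 0.2,"turn": 0},
    {"tx": -0.3,"ty": 0,"tz": 0.3,"turn": 0},
    {"tx": -0.38,"ty": 0,"tz": 0.4,"turn": 0},
    {"tx": -0.46,"ty": 0,"tz": 0.48,"turn": 0},
    {"tx": -0.52,"ty": 0,"tz": 0.55,"turn": 0},
    {"tx": -0.56,"ty": 0,"tz": 0.6,"turn": 0},
    {"tx": -0.56,"ty": 0,"tz": 0.64,"turn": 0},
    {"tx": -0.56,"ty": 0,"tz": 0.64,"turn": 0},
  ],
)

```text
time: 8.15
tool_pos: [0.4482, -0.3008, 0.0295]
ee_rot: [[-0.988, 0.156, -0.0], [0.156, 0.988, 0.0], [0.0, 0.0, -1.0]]
force: [0.3, 0.4, -1.0]
opening: 0.0318
grip_force: 6.0
```

```bash
python3 -c "
from h import *
tilt('s6')"
```

```text
tilt 571 964 [ 0.4453121  -0.29038322  0.02051783] [-0.02800754  0.01066223  0.99955085] 1.7173204222919107
```

Emit:
arm_command(
  steps=[
    {"tx": 0,"ty": 0,"tz": 0.02,"turn": 0},
    {"tx": 0,"ty": 0,"tz": 0.02,"turn": 0},
    {"tx": 0,"ty": 0,"tz": 0.02,"turn": 0},
  ],
)

```text
time: 8.45
tool_pos: [0.4483, -0.3008, 0.0293]
ee_rot: [[-0.988, 0.156, -0.0], [0.156, 0.988, -0.0], [0.0, -0.0, -1.0]]
force: [0.2, -0.2, -1.7]
opening: 0.032
grip_force: 6.0
```

Emit:
arm_command(
  steps=[
    {"tx": 0,"ty": 0,"tz": 0.02,"turn": 0},
    {"tx": 0,"ty": 0,"tz": 0.02,"turn": 0},
    {"tx": 0,"ty": 0,"tz": 0,"turn": 0},
    {"tx": 0,"ty": 0,"tz": 0,"turn": 0},
    {"tx": 0,"ty": 0,"tz": -0.5,"turn": 0},
    {"tx": 0,"ty": 0,"tz": -1.5,"turn": 0},
    {"tx": 0,"ty": 0,"tz": -3,"turn": 0},
  ],
  hand=80,
)

```text
time: 9.03
tool_pos: [0.4469, -0.2999, 0.1029]
ee_rot: [[-0.988, 0.156, -0.004], [0.156, 0.988, 0.002], [0.004, 0.002, -1.0]]
force: [0.9, -0.8, -0.0]
opening: 0.0752
grip_force: 0.0
```

Emit:
arm_command(
  steps=[
    {"tx": 0,"ty": 0,"tz": -1,"turn": 0},
    {"tx": 0,"ty": 0.5,"tz": -2.2,"turn": 0},
    {"tx": 0,"ty": 1.5,"tz": -3.5,"turn": 0},
    {"tx": -0.1,"ty": 3,"tz": -4.6,"turn": 0},
    {"tx": -0.2,"ty": 4.6,"tz": -5,"turn": 0},
    {"tx": -0.2,"ty": 6.2,"tz": -5,"turn": 0},
    {"tx": -0.3,"ty": 7.8,"tz": -5,"turn": 0},
    {"tx": -0.3,"ty": 9.4,"tz": -5,"turn": 0},
    {"tx": -0.4,"ty": 11,"tz": -5,"turn": 0},
    {"tx": -0.5,"ty": 12.6,"tz": -5,"turn": 0},
    {"tx": -0.5,"ty": 14.2,"tz": -5,"turn": 0},
    {"tx": -0.6,"ty": 15.8,"tz": -5,"turn": 0},
    {"tx": -0.7,"ty": 17.4,"tz": -5,"turn": 0},
    {"tx": -0.7,"ty": 19,"tz": -5,"turn": 0},
    {"tx": -0.8,"ty": 20.6,"tz": -5,"turn": 0},
    {"tx": -0.9,"ty": 22,"tz": -5,"turn": 0},
    {"tx": -0.94,"ty": 23.2,"tz": -5,"turn": 0},
    {"tx": -0.94,"ty": 24.1,"tz": -5,"turn": 0},
    {"tx": -0.94,"ty": 24.1,"tz": -5,"turn": 0},
    {"tx": -0.94,"ty": 24.1,"tz": -5,"turn": 0},
  ],
)

```text
time: 10.7
tool_pos: [0.5654, 0.2917, 0.2287]
ee_rot: [[-0.988, 0.155, -0.001], [0.155, 0.988, 0.0], [0.001, -0.0, -1.0]]
force: [-0.6, -0.7, -0.8]
opening: 0.08
grip_force: 0.0
```

```bash
cat > rings.py <<'E'
from h import *
import sys
im,d,p=snap('wrist',sys.argv[1]);P=cloud(d,p);m=(abs(P[...,2]-.036)<.004)&(P[...,1]>.2)&(P[...,1]<.38)
m=cv2.morphologyEx(m.astype(np.uint8),cv2.MORPH_OPEN,np.ones((3,3)));n,l,s,_=cv2.connectedComponentsWithStats(m)
for i in range(1,n):
    if s[i,4]<300: continue
    v,u=np.nonzero(l==i);X=plane_pt(p,np.c_[u,v],.036)
    print(s[i],np.nanmedian(P[l==i][:,2]).round(4),[np.round(a,4) for a in cv2.minEnclosingCircle(X[:,:2].astype(np.float32))])
print(get_state()['tool_pos'])
E
python3 rings.py w2
```

```text
[ 276   51   45   48 1256] 0.0357 [array([0.4497, 0.2879]), np.float64(0.0248)]
[ 287  152   57   57 2138] 0.0358 [array([0.5657, 0.2883]), np.float64(0.0328)]
[0.56571243 0.29030686 0.22883923]
```

View pics/w2.png

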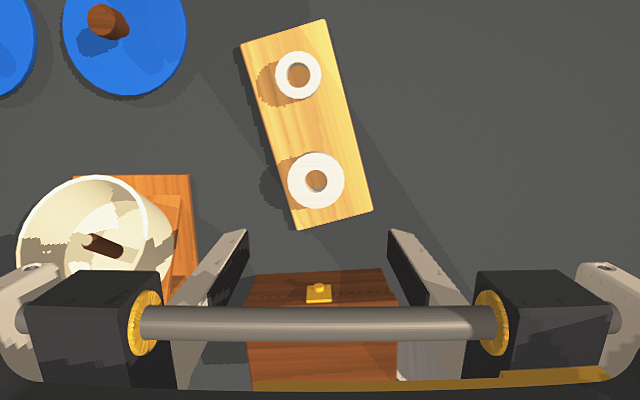

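Wrist view: narrow ring (298,75), wide ring (316,181), crock open with post (103,243). Radii match; grasp the wide ring.

Emit:
arm_command(
  steps=[
    {"tx": 0,"ty": -0.08,"tz": 1.2,"turn": 0},
    {"tx": 0,"ty": -0.08,"tz": 2.5,"turn": 0},
    {"tx": 0,"ty": -0.08,"tz": 3.8,"turn": 0},
    {"tx": 0,"ty": -0.08,"tz": 5.1,"turn": 0},
    {"tx": 0,"ty": -0.08,"tz": 6.2,"turn": 0},
    {"tx": 0,"ty": -0.08,"tz": 7.2,"turn": 0},
    {"tx": 0,"ty": -0.08,"tz": 7.9,"turn": 0},
    {"tx": 0,"ty": -0.08,"tz": 8.3,"turn": 0},
    {"tx": 0,"ty": -0.08,"tz": 8.43,"turn": 0},
    {"tx": 0,"ty": -0.08,"tz": 8.43,"turn": 0},
    {"tx": 0,"ty": -0.08,"tz": 8.43,"turn": 0},
  ],
  hand=90,
)

```text
time: 11.67
tool_pos: [0.5662, 0.2885, 0.0196]
ee_rot: [[-0.988, 0.157, 0.001], [0.157, 0.988, 0.0], [-0.001, 0.001, -1.0]]
force: [0.4, 0.5, 1.3]
opening: 0.0899
grip_force: 0.0
```

Emit:
arm_command(
  steps=[
    {"tx": 0,"ty": 0,"tz": 0,"turn": 0},
    {"tx": 0,"ty": 0,"tz": 0,"turn": 0},
    {"tx": 0,"ty": 0,"tz": 0,"turn": 0},
    {"tx": 0,"ty": 0,"tz": 0,"turn": 0},
    {"tx": 0,"ty": 0,"tz": 0,"turn": 0},
    {"tx": 0,"ty": 0,"tz": 0,"turn": 0},
    {"tx": 0,"ty": 0,"tz": 0,"turn": 0},
  ],
  hand=40,
  force=8,
)

```text
time: 12.25
tool_pos: [0.5658, 0.2887, 0.0189]
ee_rot: [[-0.988, 0.156, 0.0], [0.157, 0.988, 0.0], [-0.0, 0.0, -1.0]]
force: [-0.8, -1.4, 6.6]
opening: 0.0669
grip_force: 8.0
```

```bash
python3 -c "
from h import *
im,d,p=load('w2');P=cloud(d,p);o=np.array([.6095,.0475,.0503]);n=np.array([-.5642,.0865,.8212]);n/=np.linalg.norm(n)
ex=np.cross([0,1,0],n);e=np.array([.152,.988,0]);u=np.cross(e,n);
print('tip pred',o+.06*n,cv2.projectPoints((o+np.array([[.06],[.006]])*n),p['rvec'],p['tvec'],p['K'],p['dist_coeffs'])[0].ravel())
for nm in('w2','s2'):
    im,d,p=load(nm);P=cloud(d,p);r=P-o
    a=r@e;b=r@u;h=r@n
    m=(abs(a)<.022)&(abs(b)<.022)&(h>.02)&(h<.066);print(nm,m.sum(),'h max',h[m].max() if m.any() else 0)
    for lo in(.02,.03,.04,.05):
        k=m&(h>lo)&(h<lo+.01)
        if k.sum()>4: print(lo,k.sum(),a[k].min().round(4),a[k].max().round(4),b[k].min().round(4),b[k].max().round(4))
    rr=np.hypot(a,b);k=(abs(h-.07)<.003)&(rr>.055)&(rr<.075)
    if k.sum()>20: print('rim',k.sum(),cv2.fitEllipse(np.c_[a[k],b[k]].astype(np.float32)))
    k=(rr<.05)&(rr>.02)&(h<.02)&(h>-.01);print('floor h',k.sum(),np.median(h[k]) if k.any() else 0)
"
```

```text
tip pred [0.57565093 0.05268955 0.09956773] [ 88.56045207 237.47987405 117.78613866 248.90581963]
w2 457 h max 0.061626651799827875
0.02 88 -0.0047 0.0087 -0.0051 0.0109
0.03 94 -0.0017 0.0083 -0.0051 0.0113
0.04 100 -0.0042 0.0084 -0.0052 0.0111
0.05 161 -0.008 0.0084 -0.0061 0.0112
rim 1393 ((-0.0002523319562897086, 0.002294270321726799), (0.13113933801651, 0.1324564665555954), 90.43668365478516)
floor h 2124 0.0062409890908545936
s2 4 h max 0.024319582987573536
rim 121 ((-0.0020800940692424774, 0.002034595236182213), (0.13301457464694977, 0.13796491920948029), 61.262298583984375)
floor h 223 0.006103931336454587
```

Emit:
arm_command(
  steps=[
    {"tx": 0,"ty": 0,"tz": -0.5,"turn": 0},
    {"tx": 0,"ty": 0,"tz": -1.5,"turn": 0},
    {"tx": 0,"ty": 0,"tz": -2.8,"turn": 0},
    {"tx": 0,"ty": 0,"tz": -4.2,"turn": 0},
    {"tx": -0.1,"ty": -0.6,"tz": -5.2,"turn": 0},
    {"tx": -0.2,"ty": -1.8,"tz": -5.64,"turn": 0},
    {"tx": -0.4,"ty": -3.2,"tz": -5.64,"turn": 0},
    {"tx": -0.6,"ty": -4.6,"tz": -5.64,"turn": 0},
    {"tx": -0.7,"ty": -6,"tz": -5.64,"turn": 0},
    {"tx": -0.8,"ty": -7.4,"tz": -5.64,"turn": 0},
    {"tx": -0.9,"ty": -8.4,"tz": -5.64,"turn": 0},
    {"tx": -1.02,"ty": -9.1,"tz": -5.4,"turn": 0},
    {"tx": -1.02,"ty": -9.28,"tz": -4.8,"turn": 0},
    {"tx": -1.02,"ty": -9.28,"tz": -4.2,"turn": 0},
    {"tx": -1.02,"ty": -9.28,"tz": -3.96,"turn": 0},
    {"tx": -1.02,"ty": -9.28,"tz": -3.96,"turn": 0},
    {"tx": -1.02,"ty": -9.28,"tz": -3.96,"turn": 0},
  ],
)

```text
time: 13.67
tool_pos: [0.5545, 0.0559, 0.118]
ee_rot: [[-0.988, 0.156, -0.0], [0.156, 0.988, 0.0], [0.0, 0.0, -1.0]]
force: [0.2, -0.5, -1.4]
opening: 0.0672
grip_force: 8.0
```

```bash
cat >> h.py <<'E'
def ringtilt(f,cam='wrist'):
    t=np.array(get_state()['tool_pos']); im,d,p=snap(cam,f); P=cloud(d,p); c=t+[0,0,.005]
    r=P-c; Q=P[(np.linalg.norm(r,axis=2)<.037)&(abs(r@np.array([.156,.988,0]))<.031)]; print(t.round(4),len(Q))
    rng=np.random.default_rng(0);best=0
    for _ in range(1500):
        a,b,cc=Q[rng.choice(len(Q),3,False)]; n=np.cross(b-a,cc-a)
        if np.linalg.norm(n)<1e-8: continue
        n/=np.linalg.norm(n)*np.sign(n[2])
        if n[2]<.6: continue
        m=abs((Q-a)@n)<.0015
        if m.sum()>best: best=m.sum();M=m
    q=Q[M];cc=q.mean(0);n=np.linalg.svd(q-cc,full_matrices=False)[2][2];n*=np.sign(n[2]);print('ring n',best,cc.round(4),n.round(3),'top dist',((cc-c)@n).round(4))
E
python3 -c "
from h import *
ringtilt('w3');print(get_state()['force'])"
```

```text
[0.5545 0.0559 0.118 ] 10578
ring n 8835 [0.5525 0.0561 0.1348] [-0.     0.001  1.   ] top dist 0.0119
[-0.80848805  1.55221868 -1.56611668]
```

View pics/w3.png

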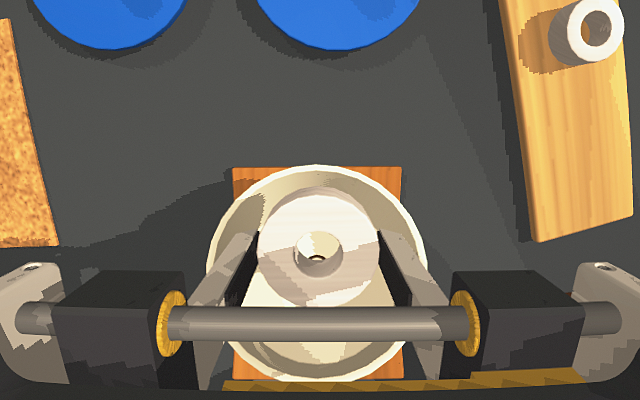

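Ring level in the fingers at (318,250), over the crock mouth. Press it on the post tip to tilt it.

Emit:
arm_command(
  steps=[
    {"tx": 0,"ty": 0,"tz": 0.15,"turn": 0},
    {"tx": 0,"ty": 0,"tz": 0.3,"turn": 0},
    {"tx": 0,"ty": 0,"tz": 0.4,"turn": 0},
    {"tx": 0,"ty": 0,"tz": 0.48,"turn": 0},
    {"tx": 0,"ty": 0,"tz": 0.56,"turn": 0},
    {"tx": 0,"ty": 0,"tz": 0.64,"turn": 0},
    {"tx": 0,"ty": 0,"tz": 0.72,"turn": 0},
    {"tx": 0,"ty": 0,"tz": 0.8,"turn": 0},
    {"tx": 0,"ty": 0,"tz": 0.8,"turn": 0},
  ],
)

```text
time: 14.47
tool_pos: [0.5543, 0.0554, 0.097]
ee_rot: [[-0.988, 0.157, -0.0], [0.157, 0.988, -0.0], [0.0, -0.0, -1.0]]
force: [-1.9, -0.3, 0.7]
opening: 0.0672
grip_force: 8.0
```

```bash
python3 -c "
from h import *
ringtilt('w4')"
```

```text
[0.5543 0.0554 0.097 ] 10202
ring n 9528 [0.5492 0.056  0.1137] [-0.462  0.065  0.885] top dist 0.0128
```

Emit:
arm_command(
  steps=[
    {"tx": 0,"ty": 0,"tz": -0.4,"turn": 0},
    {"tx": 0,"ty": 0,"tz": -0.9,"turn": 0},
    {"tx": -0.2,"ty": 0,"tz": -0.9,"turn": 0},
    {"tx": -0.52,"ty": 0,"tz": -0.8,"turn": 0},
    {"tx": -0.52,"ty": 0,"tz": -0.55,"turn": 0},
    {"tx": -0.52,"ty": 0,"tz": -0.55,"turn": 0},
  ],
)

```text
time: 15.02
tool_pos: [0.567, 0.0532, 0.1096]
ee_rot: [[-0.988, 0.157, -0.002], [0.157, 0.988, -0.0], [0.002, -0.0, -1.0]]
force: [-0.1, -0.1, -2.3]
opening: 0.0668
grip_force: 8.0
```

```bash
python3 -c "
from h import *
ringtilt('w5')
im,d,p=load('w5');cv2.imwrite('pics/w5c.png',cv2.resize(im[150:400,180:460,::-1],None,fx=2,fy=2))
print(cv2.projectPoints(np.array([[.5774,.0521,.1009]]),p['rvec'],p['tvec'],p['K'],p['dist_coeffs'])[0].ravel())"
```

```text
[0.567  0.0532 0.1096] 10565
ring n 9537 [0.562  0.0538 0.1263] [-0.445  0.064  0.893] top dist 0.0127
[319.11249005 253.36304855]
```

View pics/w5c.png

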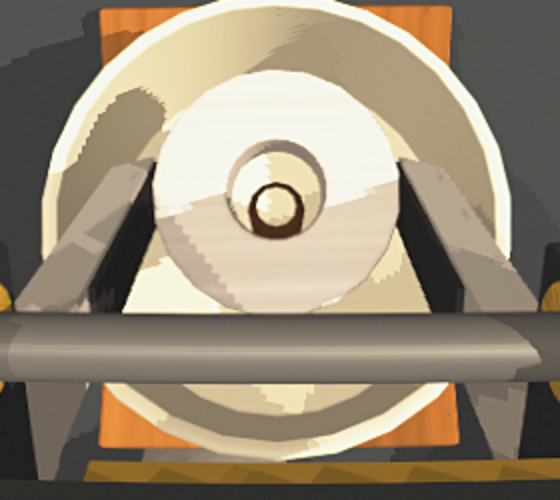

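Post tip shows through the bore, at crop (277,205), well inside it. Descend along the axis.

Emit:
arm_command(
  steps=[
    {"tx": -0.08,"ty": 0,"tz": 0.11,"turn": 0},
    {"tx": -0.16,"ty": 0,"tz": 0.22,"turn": 0},
    {"tx": -0.24,"ty": 0,"tz": 0.34,"turn": 0},
    {"tx": -0.32,"ty": 0,"tz": 0.46,"turn": 0},
    {"tx": -0.4,"ty": 0,"tz": 0.57,"turn": 0},
    {"tx": -0.46,"ty": 0,"tz": 0.66,"turn": 0},
    {"tx": -0.46,"ty": 0,"tz": 0.66,"turn": 0},
  ],
)

```text
time: 15.65
tool_pos: [0.5786, 0.0516, 0.0941]
ee_rot: [[-0.988, 0.157, -0.001], [0.157, 0.988, -0.0], [0.001, -0.0, -1.0]]
force: [0.1, -0.5, -1.2]
opening: 0.067
grip_force: 8.0
```

```bash
python3 -c "
from h import *
ringtilt('w6')"
```

```text
[0.5786 0.0516 0.0941] 10799
ring n 9535 [0.5737 0.0522 0.1108] [-0.447  0.064  0.892] top dist 0.0127
```

Emit:
arm_command(
  steps=[
    {"tx": -0.08,"ty": 0,"tz": 0.11,"turn": 0},
    {"tx": -0.16,"ty": 0,"tz": 0.22,"turn": 0},
    {"tx": -0.24,"ty": 0,"tz": 0.34,"turn": 0},
    {"tx": -0.32,"ty": 0,"tz": 0.46,"turn": 0},
    {"tx": -0.4,"ty": 0,"tz": 0.57,"turn": 0},
    {"tx": -0.48,"ty": 0,"tz": 0.69,"turn": 0},
    {"tx": -0.56,"ty": 0,"tz": 0.8,"turn": 0},
    {"tx": -0.64,"ty": 0,"tz": 0.92,"turn": 0},
    {"tx": -0.64,"ty": 0,"tz": 0.92,"turn": 0},
  ],
)

```text
time: 16.45
tool_pos: [0.5945, 0.049, 0.071]
ee_rot: [[-0.988, 0.156, -0.001], [0.156, 0.988, -0.0], [0.001, -0.0, -1.0]]
force: [-0.5, 0.0, -1.5]
opening: 0.0673
grip_force: 8.0
```

```bash
python3 -c "
from h import *
ringtilt('w7');print(get_state()['force'])"
```

```text
[0.5945 0.049  0.071 ] 11687
ring n 9483 [0.5896 0.0497 0.0877] [-0.446  0.063  0.893] top dist 0.0127
[ 0.05778058 -0.09918288 -1.47683577]
```

Emit:
arm_command(
  steps=[
    {"tx": -0.06,"ty": 0,"tz": 0.08,"turn": 0},
    {"tx": -0.11,"ty": 0,"tz": 0.16,"turn": 0},
    {"tx": -0.11,"ty": 0,"tz": 0.16,"turn": 0},
  ],
)

```text
time: 16.75
tool_pos: [0.5972, 0.0486, 0.0674]
ee_rot: [[-0.988, 0.157, -0.0], [0.157, 0.988, -0.0], [0.0, -0.0, -1.0]]
force: [0.6, -0.3, -1.6]
opening: 0.0671
grip_force: 8.0
```

Emit:
arm_command(
  steps=[
    {"tx": 0,"ty": 0,"tz": 0,"turn": 0},
    {"tx": 0,"ty": 0,"tz": 0,"turn": 0},
    {"tx": 0,"ty": 0,"tz": 0,"turn": 0},
    {"tx": 0,"ty": 0,"tz": 0,"turn": 0},
  ],
  hand=74,
)

```text
time: 17.08
tool_pos: [0.5971, 0.0483, 0.0677]
ee_rot: [[-0.988, 0.157, -0.0], [0.157, 0.988, -0.0], [0.0, -0.0, -1.0]]
force: [-0.7, -3.8, -1.6]
opening: 0.0726
grip_force: 6.5
```

Emit:
arm_command(
  steps=[
    {"tx": 0.1,"ty": 0,"tz": -0.15,"turn": 0},
    {"tx": 0.3,"ty": 0,"tz": -0.43,"turn": 0},
    {"tx": 0.6,"ty": 0,"tz": -0.86,"turn": 0},
    {"tx": 1.0,"ty": 0,"tz": -1.43,"turn": 0},
    {"tx": 1.5,"ty": 0,"tz": -2.15,"turn": 0},
    {"tx": 2.0,"ty": 0,"tz": -3,"turn": 0},
    {"tx": 2.5,"ty": 0,"tz": -4,"turn": 0},
    {"tx": 2.8,"ty": 0,"tz": -4.5,"turn": 0},
    {"tx": 2.8,"ty": 0,"tz": -4.5,"turn": 0},
    {"tx": 2.8,"ty": 0,"tz": -4.5,"turn": 0},
  ],
)

```text
time: 17.92
tool_pos: [0.5281, 0.06, 0.1814]
ee_rot: [[-0.988, 0.156, 0.002], [0.156, 0.988, -0.0], [-0.002, 0.0, -1.0]]
force: [-0.4, -0.2, 0.0]
opening: 0.074
grip_force: 0.0
```

```bash
cat >> h.py <<'E'
O=np.array([.6112,.0469,.0516]);N=np.array([-.5642,.0865,.8212]);N/=np.linalg.norm(N);E_=np.array([.1515,.9885,0]);U=np.cross(E_,N)
def crock(f,cam='wrist'):
    im,d,p=snap(cam,f);r=cloud(d,p)-O;a=r@E_;b=r@U;h=r@N;rr=np.hypot(a,b)
    k=(rr<.04)&(rr>.0125)&(h<.066)&(h>0)
    print(np.histogram(h[k],np.arange(0,.068,.004)))
    for lo,hi in((.026,.034),(.05,.058)):
        q=k&(h>lo)&(h<hi)
        if q.sum()>200: print(lo,q.sum(),'h',np.percentile(h[q],[2,50,98]).round(4),cv2.minEnclosingCircle(np.c_[a[q],b[q]].astype(np.float32)))
E
python3 -c "
from h import *
crock('w8')"
```

```text
(array([   3, 1116,   34,   34,   38,   36,   59, 3036,   14,    0,    0,
          0,    0,    0,    0,    0]), array([0.   , 0.004, 0.008, 0.012, 0.016, 0.02 , 0.024, 0.028, 0.032,
       0.036, 0.04 , 0.044, 0.048, 0.052, 0.056, 0.06 , 0.064]))
0.026 3090 h [0.0282 0.0301 0.0316] ((-0.0008889645687304437, -0.003819374367594719), 0.033118993043899536)
```

View pics/w8.png

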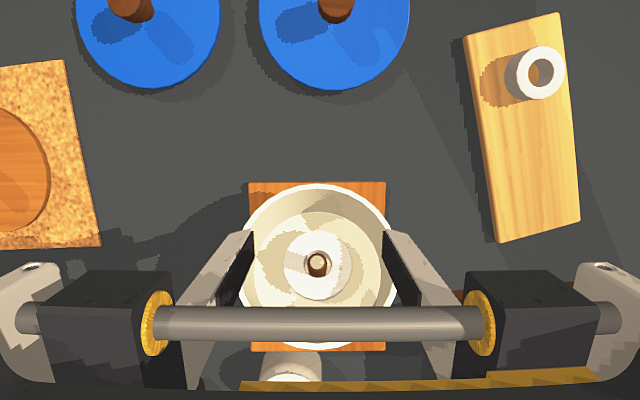

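Wide ring (318,264) is flat on the floor, top at 30 mm: home; the lid lies on the mat at left. Now the narrow ring.

Emit:
arm_command(
  steps=[
    {"tx": 0.6,"ty": 1,"tz": 0,"turn": 0},
    {"tx": 1.2,"ty": 2.2,"tz": 0,"turn": 0},
    {"tx": 1.9,"ty": 3.5,"tz": 0,"turn": 0},
    {"tx": 2.6,"ty": 4.8,"tz": 0,"turn": 0},
    {"tx": 3.3,"ty": 6.1,"tz": 0,"turn": 0},
    {"tx": 3.9,"ty": 7.3,"tz": 0.2,"turn": 0},
    {"tx": 4.3,"ty": 8.2,"tz": 0.8,"turn": 0},
    {"tx": 4.52,"ty": 8.52,"tz": 1.7,"turn": 0},
    {"tx": 4.52,"ty": 8.52,"tz": 2.8,"turn": 0},
    {"tx": 4.52,"ty": 8.52,"tz": 3.6,"turn": 0},
    {"tx": 4.52,"ty": 8.52,"tz": 3.6,"turn": 0},
    {"tx": 4.52,"ty": 8.52,"tz": 3.6,"turn": 0},
  ],
  hand=80,
)

```text
time: 18.97
tool_pos: [0.4491, 0.2875, 0.0893]
ee_rot: [[-0.988, 0.156, -0.003], [0.156, 0.988, -0.001], [0.002, -0.001, -1.0]]
force: [-0.4, -1.0, 1.5]
opening: 0.08
grip_force: 0.0
```

```bash
python3 rings.py w9
```

```text
[ 285  182   68   65 2512] 0.0357 [array([0.4484, 0.2879]), np.float64(0.025)]
[0.44979036 0.28783064 0.0904109 ]
```

Emit:
arm_command(
  steps=[
    {"tx": 0.03,"ty": 0,"tz": 0.8,"turn": 0},
    {"tx": 0.03,"ty": 0,"tz": 1.6,"turn": 0},
    {"tx": 0.03,"ty": 0,"tz": 2.3,"turn": 0},
    {"tx": 0.03,"ty": 0,"tz": 2.7,"turn": 0},
    {"tx": 0.03,"ty": 0,"tz": 2.87,"turn": 0},
    {"tx": 0.03,"ty": 0,"tz": 2.87,"turn": 0},
    {"tx": 0.03,"ty": 0,"tz": 2.87,"turn": 0},
  ],
)

```text
time: 19.6
tool_pos: [0.4495, 0.2882, 0.0194]
ee_rot: [[-0.988, 0.157, 0.001], [0.157, 0.988, 0.001], [-0.001, 0.001, -1.0]]
force: [0.1, 0.2, -0.0]
opening: 0.0802
grip_force: 0.0
```

Emit:
arm_command(
  steps=[
    {"tx": 0,"ty": 0,"tz": 0,"turn": 0},
    {"tx": 0,"ty": 0,"tz": 0,"turn": 0},
    {"tx": 0,"ty": 0,"tz": 0,"turn": 0},
    {"tx": 0,"ty": 0,"tz": 0,"turn": 0},
    {"tx": 0,"ty": 0,"tz": 0,"turn": 0},
    {"tx": 0,"ty": 0,"tz": 0,"turn": 0},
    {"tx": 0,"ty": 0,"tz": 0,"turn": 0},
  ],
  hand=30,
  force=8,
)

```text
time: 20.18
tool_pos: [0.449, 0.2879, 0.0186]
ee_rot: [[-0.988, 0.156, 0.0], [0.156, 0.988, 0.0], [-0.0, 0.0, -1.0]]
force: [-0.4, -0.6, 4.6]
opening: 0.0489
grip_force: 8.0
```

Emit:
arm_command(
  steps=[
    {"tx": 0,"ty": 0,"tz": -0.5,"turn": 0},
    {"tx": 0,"ty": 0,"tz": -1.5,"turn": 0},
    {"tx": 0,"ty": 0,"tz": -2.8,"turn": 0},
    {"tx": 0,"ty": 0,"tz": -4.2,"turn": 0},
    {"tx": -0.3,"ty": -0.5,"tz": -5.3,"turn": 0},
    {"tx": -1,"ty": -1.5,"tz": -5.7,"turn": 0},
    {"tx": -1.9,"ty": -2.8,"tz": -5.7,"turn": 0},
    {"tx": -2.8,"ty": -4.1,"tz": -5.7,"turn": 0},
    {"tx": -3.7,"ty": -5.4,"tz": -5.7,"turn": 0},
    {"tx": -4.6,"ty": -6.7,"tz": -5.7,"turn": 0},
    {"tx": -5.3,"ty": -7.8,"tz": -5.7,"turn": 0},
    {"tx": -5.7,"ty": -8.4,"tz": -5.4,"turn": 0},
    {"tx": -5.78,"ty": -8.52,"tz": -4.8,"turn": 0},
    {"tx": -5.78,"ty": -8.52,"tz": -4.2,"turn": 0},
    {"tx": -5.78,"ty": -8.52,"tz": -3.98,"turn": 0},
    {"tx": -5.78,"ty": -8.52,"tz": -3.98,"turn": 0},
    {"tx": -5.78,"ty": -8.52,"tz": -3.98,"turn": 0},
  ],
)

```text
time: 21.6
tool_pos: [0.5583, 0.0553, 0.1186]
ee_rot: [[-0.988, 0.156, -0.0], [0.156, 0.988, 0.0], [0.0, 0.0, -1.0]]
force: [0.2, -0.0, 0.2]
opening: 0.0486
grip_force: 8.0
```

Emit:
arm_command(
  steps=[
    {"tx": 0,"ty": 0,"tz": 0.15,"turn": 0},
    {"tx": 0,"ty": 0,"tz": 0.3,"turn": 0},
    {"tx": 0,"ty": 0,"tz": 0.4,"turn": 0},
    {"tx": 0,"ty": 0,"tz": 0.48,"turn": 0},
    {"tx": 0,"ty": 0,"tz": 0.56,"turn": 0},
    {"tx": 0,"ty": 0,"tz": 0.64,"turn": 0},
    {"tx": 0,"ty": 0,"tz": 0.76,"turn": 0},
    {"tx": 0,"ty": 0,"tz": 0.76,"turn": 0},
  ],
)

```text
time: 22.27
tool_pos: [0.5583, 0.0549, 0.0984]
ee_rot: [[-0.988, 0.156, -0.0], [0.156, 0.988, -0.0], [0.0, -0.0, -1.0]]
force: [-0.6, 1.2, 0.5]
opening: 0.0493
grip_force: 8.0
```

```bash
sed -i 's/<.037)&(abs(r@np.array(\[.156,.988,0\]))<.031)/<RR)\&(abs(r@np.array([.156,.988,0]))<RR-.006)/; 1a RR=.029' h.py; python3 -c "
from h import *
ringtilt('w10')"
```

```text
[0.5583 0.0549 0.0984] 5341
ring n 4728 [0.552  0.0558 0.1169] [-0.395  0.063  0.916] top dist 0.0149
```

Emit:
arm_command(
  steps=[
    {"tx": 0,"ty": 0,"tz": 0.05,"turn": 0},
    {"tx": 0,"ty": 0,"tz": 0.09,"turn": 0},
    {"tx": 0,"ty": 0,"tz": 0.09,"turn": 0},
    {"tx": 0,"ty": 0,"tz": -0.4,"turn": 0},
    {"tx": 0,"ty": 0,"tz": -0.8,"turn": 0},
    {"tx": -0.2,"ty": 0,"tz": -0.8,"turn": 0},
    {"tx": -0.41,"ty": 0,"tz": -0.6,"turn": 0},
    {"tx": -0.41,"ty": 0,"tz": -0.38,"turn": 0},
    {"tx": -0.41,"ty": 0,"tz": -0.38,"turn": 0},
    {"tx": -0.41,"ty": 0,"tz": -0.38,"turn": 0},
  ],
)

```text
time: 23.15
tool_pos: [0.5679, 0.0532, 0.1074]
ee_rot: [[-0.988, 0.156, -0.002], [0.156, 0.988, -0.0], [0.002, -0.0, -1.0]]
force: [-0.4, 0.0, 0.1]
opening: 0.0488
grip_force: 8.0
```

```bash
python3 -c "
from h import *
ringtilt('w11');print(get_state()['force'])
im,d,p=load('w11');P=cloud(d,p)
r=P-np.array(get_state()['tool_pos']);n=np.array([-.42,.065,.905])
# circle of top face
t=np.array(get_state()['tool_pos'])
h=(P-t)@n;k=(np.linalg.norm(r,axis=2)<.045)&(abs(h-np.median(h[(np.linalg.norm(r,axis=2)<.03)]))<.004)
e=np.array([.1515,.9885,0]);g=np.cross(e,n);print(k.sum(),cv2.minEnclosingCircle(np.c_[r[k]@e,r[k]@g].astype(np.float32)),np.median(h[k]))
cv2.imwrite('pics/w11c.png',cv2.resize(im[150:400,180:460,::-1],None,fx=2,fy=2))"
```

```text
[0.5679 0.0532 0.1074] 5589
ring n 4711 [0.5613 0.0542 0.1261] [-0.451  0.073  0.89 ] top dist 0.0152
[-0.3406552   0.38387137 -0.41096324]
5591 ((-0.00013942085206508636, 0.0014363534282892942), 0.03618629649281502) 0.019416035912038304
```

View pics/w11c.png

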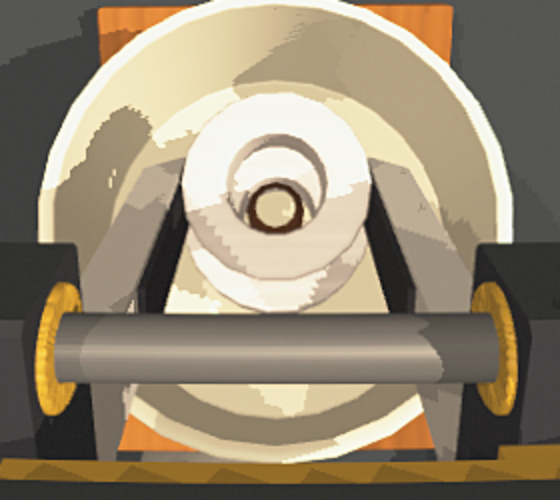

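Tip inside the bore at crop (276,206); computed ring centre is on the axis within 1 mm. Descend.

Emit:
arm_command(
  steps=[
    {"tx": -0.08,"ty": 0,"tz": 0.11,"turn": 0},
    {"tx": -0.16,"ty": 0,"tz": 0.22,"turn": 0},
    {"tx": -0.24,"ty": 0,"tz": 0.34,"turn": 0},
    {"tx": -0.32,"ty": 0,"tz": 0.46,"turn": 0},
    {"tx": -0.4,"ty": 0,"tz": 0.57,"turn": 0},
    {"tx": -0.48,"ty": 0,"tz": 0.69,"turn": 0},
    {"tx": -0.55,"ty": 0,"tz": 0.79,"turn": 0},
    {"tx": -0.55,"ty": 0,"tz": 0.79,"turn": 0},
  ],
)

```text
time: 23.87
tool_pos: [0.5821, 0.051, 0.088]
ee_rot: [[-0.988, 0.157, -0.001], [0.157, 0.988, -0.0], [0.001, -0.0, -1.0]]
force: [-1.0, 0.6, -0.8]
opening: 0.0488
grip_force: 8.0
```

```bash
python3 -c "
from h import *
ringtilt('w12');print(get_state()['force'])"
```

```text
[0.5821 0.051  0.088 ] 6214
ring n 4694 [0.5754 0.052  0.1066] [-0.451  0.072  0.889] top dist 0.0152
[-0.53248163 -0.35160131 -0.08282464]
```

Emit:
arm_command(
  steps=[
    {"tx": -0.07,"ty": 0,"tz": 0.1,"turn": 0},
    {"tx": -0.14,"ty": 0,"tz": 0.2,"turn": 0},
    {"tx": -0.18,"ty": 0,"tz": 0.26,"turn": 0},
    {"tx": -0.18,"ty": 0,"tz": 0.26,"turn": 0},
  ],
)

```text
time: 24.25
tool_pos: [0.5865, 0.0503, 0.0818]
ee_rot: [[-0.988, 0.157, -0.0], [0.157, 0.988, -0.0], [0.0, -0.0, -1.0]]
force: [0.0, -0.2, -0.0]
opening: 0.0491
grip_force: 8.0
```

Emit:
arm_command(
  steps=[
    {"tx": 0,"ty": 0,"tz": 0,"turn": 0},
    {"tx": 0,"ty": 0,"tz": 0,"turn": 0},
    {"tx": 0,"ty": 0,"tz": 0,"turn": 0},
    {"tx": 0,"ty": 0,"tz": 0,"turn": 0},
    {"tx": 0,"ty": 0,"tz": 0,"turn": 0},
  ],
  hand=66,
)

```text
time: 24.67
tool_pos: [0.5865, 0.0504, 0.0823]
ee_rot: [[-0.988, 0.156, 0.0], [0.156, 0.988, -0.0], [-0.0, -0.0, -1.0]]
force: [0.1, 0.1, 0.0]
opening: 0.066
grip_force: 0.0
```

Emit:
arm_command(
  steps=[
    {"tx": 0.1,"ty": 0,"tz": -0.15,"turn": 0},
    {"tx": 0.3,"ty": 0,"tz": -0.43,"turn": 0},
    {"tx": 0.6,"ty": 0,"tz": -0.86,"turn": 0},
    {"tx": 1.0,"ty": 0,"tz": -1.43,"turn": 0},
    {"tx": 1.5,"ty": 0,"tz": -2.15,"turn": 0},
    {"tx": 2.0,"ty": 0,"tz": -3,"turn": 0},
    {"tx": 2.5,"ty": 0,"tz": -3.9,"turn": 0},
    {"tx": 2.5,"ty": 0,"tz": -3.9,"turn": 0},
    {"tx": 2.5,"ty": 0,"tz": -3.9,"turn": 0},
    {"tx": 2.5,"ty": 0,"tz": -3.9,"turn": 0},
  ],
)

```text
time: 25.5
tool_pos: [0.5247, 0.06, 0.1797]
ee_rot: [[-0.988, 0.157, 0.0], [0.157, 0.988, -0.0], [-0.0, -0.0, -1.0]]
force: [-0.1, 0.2, -1.0]
opening: 0.0659
grip_force: 0.0
```

```bash
python3 -c "
from h import *
crock('w13')
# lid on mat check
im,d,p=snap('side','s13');P=cloud(d,p)
k=(abs(P[...,2]-.02)<.004)&(np.hypot(P[...,0]-.448,P[...,1]+.3)<.085)
v,u=np.nonzero(k);X=plane_pt(p,np.c_[u,v],.02);print('lid',k.sum(),cv2.minEnclosingCircle(X[:,:2].astype(np.float32)))
"
```

```text
(array([   2,  903,   23,   30,   31,   37,   53, 1210,   36,   38,   47,
         44,   66, 1694,    4,    0]), array([0.   , 0.004, 0.008, 0.012, 0.016, 0.02 , 0.024, 0.028, 0.032,
       0.036, 0.04 , 0.044, 0.048, 0.052, 0.056, 0.06 , 0.064]))
0.026 1263 h [0.0275 0.0301 0.0317] ((-0.000786859542131424, -0.003951493185013533), 0.03309446945786476)
0.05 1738 h [0.0519 0.054  0.0554] ((-0.0007591850007884204, -0.003908162470906973), 0.025123843923211098)
lid 849 ((0.4497002959251404, -0.29637280106544495), 0.0762670636177063)
```

View pics/w13.png

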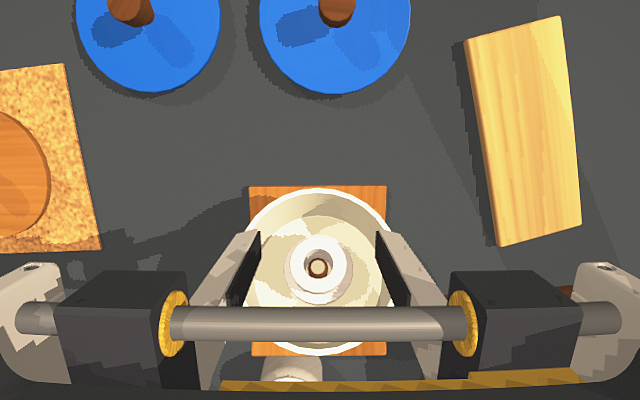

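Narrow ring (320,268) sits flat at 54 mm on the wide one at 30 mm, both fully home, and the lid is flat on the mat (about 2 mm off centre). The robot is clear, so I'm handing in.

```bash
python3 -c "
from workcell import *
print(sign_off())"
```

```text
the job is handed in; nothing more can be done
None
```

The job is handed in at about 25.6 s: the lid lies flat, knob up, wholly on the mat, and both rings are fully home on the post, the wide one first with the narrow one on top.

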